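# Re-set the hold-down screw on a mould plate and lock it

### The job

The hold-down screw over the mould plate has worked slack. Loosen the wide black-banded lock ring, screw the small black knob above it down until the pad bears snugly on the plate (about 0.4 N m at the knob; do not crush the plate), then tighten the lock ring again, firmly hand-tight (about 0.5 N m), so that the screw cannot back off. Leave the plate and the things around the fixture where they are, and let go of everything.

Things in the scene. Friction and masses are not known exactly. Their poses are not given: they have to be found in the camera images.
- lockring (a point): centre of the lock ring (52 mm diameter, 20 mm high: black ribbed rubber band round steel) on the vertical screw axis, 115 mm above the bench. ANTICLOCKWISE FROM ABOVE LOOSENS: it frees the screw within 0.6 rad, then runs at 0.06 N m. Tightening from there: torque climbs 0.8 N m per rad; 0.5 N m is good (0.42 to 0.65), over 0.75 spoils it. The band gives 0.1 rad at 0.4 N m. Stays where left
- knob (a point): centre of the black rubber-sleeved knob (32 mm diameter, 26 mm high) on the screw's top, 28 mm above the ring's centre, same axis; 5 mm gap between them. CLOCKWISE FROM ABOVE SCREWS DOWN, 8 mm a turn. Free at 0.05 N m for 0.6 to 2.1 rad, then the pad meets the plate: torque climbs 0.45 N m per rad; 0.4 is right (0.3 to 0.45), over 0.6 crushes. The sleeve gives 0.1 rad at 0.4 N m. Stays where left
- clamp: the fixture, fixed to the bench: steel base 205 x 150 x 14 mm, green post, arm and boss. Origin on the bench under the screw axis; x runs along the arm to the post (centred 95 mm from the axis, 46 mm wide, 88 mm high). Arm 34 mm wide, its top 88 mm above the bench. Boss below the ring: 46 mm diameter, top 102 mm above the bench, so fingers reach down past the ring to 92 mm
- quill: the steel screw, 16 mm in diameter, that carries the black knob. Origin on its axis at the underside of the knob, 13 mm below the knob's centre; it goes down as the screw is turned in (the pose does not show the turn)
- pad: brass pressure pad under the screw, 28 mm in diameter, 7 mm thick; it goes down with the screw but does not turn. Origin at the centre of its underside. It hides under the green arm, 1 to 3 mm above the plate at the start
- collet: the brass collet half hidden inside the lock ring, that the ring wedges on to the screw; origin on the bench, on the screw axis
- mould_plate: ground steel mould plate 140 x 116 x 24 mm, 3 kg, with four small aluminium inserts standing 5 mm high on it, lying loose on the fixture's base under the pad. Origin at the centre of its underside
- guide_pillar: loose steel guide pillar standing near the fixture, 32 mm in diameter at the foot, 70 mm high; origin at the centre of its underside. Leave alone
- paste_jar: loose amber glass jar, 60 mm in diameter, 75 mm high; origin at the centre of its underside. Leave alone
- insert_tray: loose grey tray of inserts, 110 x 160 x 35 mm; origin at the centre of its underside. Leave alone
- screwdriver: loose screwdriver with a red handle, lying on the bench; origin at its lower side. Leave alone
There are look-alikes about, which are no part of the job. Leave any pink look-alike of the mould_plate alone.

How it is judged:
By the outcome, as a careful person would: the job done as asked, in the order asked, and still so for the second after the job is handed in, with the robot touching nothing.
It also fails if it takes over 72 s, if anything falls off the work surface, if the arm or the gripper's body presses on something with over 40 N, if the wrist force passes 120 N, or if a joint passes its speed limit or range.

### The arm

A 7-joint arm with a two-finger parallel gripper is mounted at the origin on the work surface. World frame = base frame: x ahead of the robot, y to its left, z up, the work surface at z = 0. Lengths are in m, angles in rad, forces in N, time in s.
With the tool pointing down it reaches from about 0.425 to 0.875 m from the base axis. Payload 9.9 kg.
Tool frame: the origin (TCP) lies at the very end of the fingers, on their centre line; the grasp point (between the pads) lies arm.grip_depth behind it (arm.grip_depth is the distance from the TCP to the grasp point, in m); z points along the fingers, x is the direction in which the jaws open and shut, and the axes are right-handed (so a half turn about z gives the same grasp; the last joint's range is limited). The gripper opens to 85 mm and grips with 20 to 120 N. Pads are 22 mm wide; open, the fingers measure 114 mm over their backs; the gripper's body (76 mm by 85 mm) begins 54 mm behind the grasp point. The pads swing forward as they close: fully open they stand 13 mm farther back than shut.
Start: joints at [1.04, 0.576, 0.025, 1.437, -0.015, 1.129, -0.057], TCP at [0.292, -0.609, 0.231] pointing down, gripper open.
Joint ranges: [-2.76, 2.76], [-0.34, 2.15], [-1.52, 1.57], [0.19, 2.46], [-1.09, 4.23], [0.17, 1.99], [-2.82, 2.82]. Speed limits (rad/s): [2.22, 2.22, 3.01, 3.01, 3.14, 3.14, 3.14].

### API

Orientations are given as a rotation vector (axis times angle).
In Python, from station import arm, camera, look_for, place_of gives the robot as it stands.
- The arm moves only by the tool carry_out, never from a script. Its argument "rows" is a list that holds one entry, the list of rows, each a list of 5 numbers: the opening in per cent of the stroke, from 0 (shut) to 100 (fully open), then the shift along the tool's x, y, z in mm, then the turn about the tool's z in degrees. In form: [[[fingers, x, y, z, spin], ...]]. A call has 1 to 20 rows; each row shifts and turns the commanded pose from where the row before left it, along the tool's axes as they then stand; what a row does not reach is not made up. A row lasts 1/12 s, in which the tool goes at most 41.7 mm and 7.16 degrees, less where a joint would pass 70% of its speed; a pose out of reach is approached as far as the arm can. A call with a gripper value outside its range is refused whole. The fingers move at their own pace and stop on an object; "squeeze" is the grip in N (left out, the last holds). Time passes only in rows, so rows that do not move let the fingers close. It gives the time, the measured TCP pose, the force and the opening at its end, in the units of the state.
- arm.get_obs(): the state, without advancing time (a new reading comes with each control period).
- camera(name): name is "side" or "top" or "wrist"; returns a dict with "frame" (480x640x3 uint8, blue, green, red), "range_z" (480x640 float32, m along the optical axis (not along the pixel's ray), 0 where there is no reading), "vfov" (degrees; the focal length in pixels is half the picture's height over the tangent of half this angle, whatever the lens; pixels are square), "cx", "cy" (the principal point, pixels), "R" (3x3) and "t" (3): a world point X has camera coordinates R X + t. Camera axes: x right, y down, z forward; pixel columns grow to the right and rows downward; lengths in m; the calibration is good to about 2 mm. A picture is of the moment at which its call begins.
- arm.finish_job(): hands the job in, once; it reports no verdict.
Trained networks look in the newest picture that a camera, given by its name, has taken for a name from the list of things; names that differ only in an ending like _2 or _b are one class to them, and where a whole thing is asked for, a point or a joint stands for the part that bears it (a point fixed in the world has none). Each returns a list of dicts, best first, with "conf" (0 to 1); they miss things now and then, are a little off and sometimes report something else, mostly with a low value. They report only what shows in the picture. A call takes as long as a camera call. They do not tell look-alikes from the thing itself.
- look_for(camera, label): "rect" ([centre column, centre row, width, height] as shares, 0 to 1, of the picture: columns of its width, rows of its height, round what is visible of it).
- place_of(camera, label): "at" ([row, column] as shares, 0 to 1, of the picture: columns of its width, rows of its height: a listed point, or the origin of a listed thing).
The state is a dict: "t": time; "joints": joint angles; "joint_vel": joint speeds; "joint_torque": joint torques, N m; "tcp_pos": TCP position; "tcp_rot": TCP orientation; "contact_force": force on the tool from outside, world axes, zero at the start; "moment": the same for the moment, N m; "width": finger opening in m.
Only numpy, scipy, OpenCV 4.12 (cv2) and the standard library are available. Lean on these libraries where they do the work, as an engineer would, in place of code of your own. Each camera call takes 0.05 s, during which the arm holds its last target.

## Working session

There is one attempt and no reset: what is moved stays moved. The work goes in short steps, Python scripts to look and compute and a tool call to move; the robot and the scene stay as the last step left them, time stands still between calls to the robot, and variables do not carry over. Pictures are saved under pics/ and viewed, and the job is handed in when it is done.

Besides the shell and the picture viewer there is one more tool, called after ">>>" in YAML: its name, and indented under it one key for each argument. carry_out: Moves the arm, as the interface text tells. Its arguments: {"type":"object","properties":{"rows":{"type":"array","items":{"type":"array","items":{"type":"array","items":{"type":"number"}}}},"squeeze":{"type":"number"}},"required":["rows"]}

```bash
ls; mkdir -p pics; cat > h.py <<'E'
import numpy as np, cv2
from station import arm, camera, look_for, place_of
def K(c):
    f=240/np.tan(np.radians(c['vfov'])/2); return f,c['cx'],c['cy']
def w(c,u,v,z):
    f,cx,cy=K(c); p=np.array([(u-cx)*z/f,(v-cy)*z/f,z]); return c['R'].T@(p-c['t'])
def ray_at_z(c,u,v,h):
    f,cx,cy=K(c); d=c['R'].T@np.array([(u-cx)/f,(v-cy)/f,1]); o=-c['R'].T@c['t']; return o+d*(h-o[2])/d[2]
def proj(c,X):
    f,cx,cy=K(c); p=c['R']@np.array(X)+c['t']; return p[0]/p[2]*f+cx,p[1]/p[2]*f+cy
E
python3 - <<'E'
from h import *
print(arm.get_obs(), arm.grip_depth)
for n in ['side','top']:
    c=camera(n); cv2.imwrite(f'pics/{n}0.png',c['frame'])
    print(n,c['vfov'],c['cx'],c['cy'],(-c['R'].T@c['t']).round(3))
    for l in ['lockring','knob','clamp','mould_plate','quill','paste_jar','guide_pillar','insert_tray','screwdriver']:
        for r in place_of(n,l)[:3]:
            a=r['at']; print(l,round(r['conf'],2),round(a[1]*640),round(a[0]*480))
print(arm.get_obs()['t'])
E
```

```text
pics
{'t': 0.0, 'joints': array([ 1.04020332,  0.57653034,  0.02483984,  1.43790951, -0.01501319,
        1.12900962, -0.05651485]), 'joint_vel': array([-0.00112773, -0.00224528,  0.0016883 ,  0.0016998 , -0.00143597,
        0.00028498,  0.00199346]), 'joint_torque': array([-1.17586904e-03, -7.65739560e+01,  2.25028194e+00, -2.85960299e+01,
        1.51960098e-02,  1.27514906e-02,  2.37742199e-05]), 'tcp_pos': array([ 0.291464  , -0.60832177,  0.23044322]), 'tcp_rot': array([-2.65769749e+00,  1.67363057e+00,  2.28155436e-03]), 'contact_force': array([-0.35807326,  0.0917861 ,  0.19924039]), 'moment': array([-0.00681959, -0.03300908,  0.02550941]), 'width': 0.08524889873766714} 0.0187
side 48.984708463263054 320.28032926140156 238.47584201069407 [ 0.488 -0.685  0.669]
lockring 0.61 320 266
knob 0.55 312 308
clamp 0.57 320 317
mould_plate 0.93 314 312
mould_plate 0.92 169 378
mould_plate 0.83 213 235
quill 0.61 318 258
paste_jar 0.88 376 262
guide_pillar 0.74 266 385
guide_pillar 0.38 352 453
insert_tray 0.75 351 455
screwdriver 0.9 323 244
top 48.18134744934073 316.8853640232543 242.6430294754903 [ 0.346 -0.008  1.053]
lockring 0.92 368 262
knob 0.71 372 256
knob 0.16 423 324
clamp 0.87 365 272
mould_plate 0.94 362 279
mould_plate 0.85 236 352
mould_plate 0.84 403 400
quill 0.55 370 259
paste_jar 0.74 311 205
guide_pillar 0.72 421 324
insert_tray 0.83 487 271
screwdriver 0.89 269 249
1.0
```

View pics/side0.png

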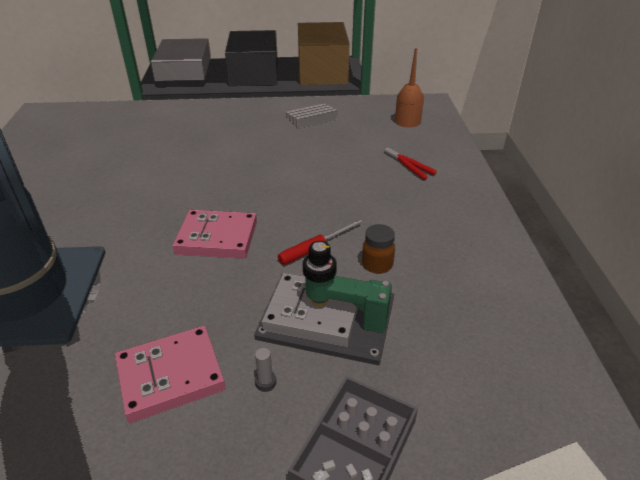

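View pics/top0.png

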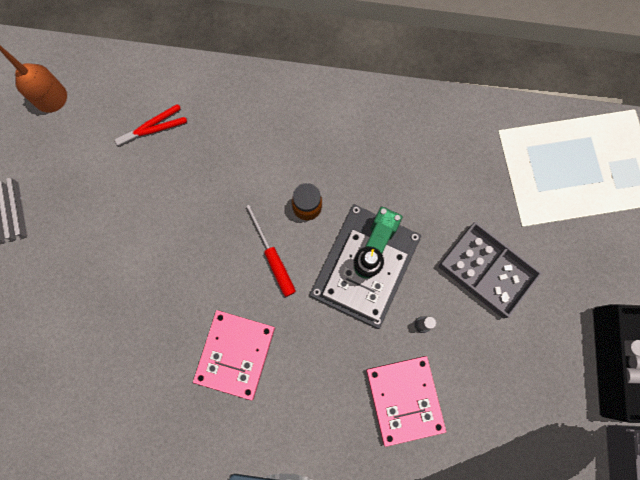

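```bash
python3 - <<'E'
from h import *
for n,(u,v) in {'top':(368,260),'side':(322,275)}.items():
    c=camera(n); im=c['frame']
    cr=im[v-60:v+60,u-75:u+75]; cv2.imwrite(f'pics/{n}crop.png',cv2.resize(cr,None,fx=5,fy=5,interpolation=cv2.INTER_CUBIC))
    np.savez(f'{n}.npz',**{k:c[k] for k in c})
    Z=c['range_z']; f,cx,cy=K(c)
    uu,vv=np.meshgrid(np.arange(640),np.arange(480))
    P=np.stack([(uu-cx)*Z/f,(vv-cy)*Z/f,Z],-1)-c['t']; P=P@c['R']
    m=np.zeros_like(Z,bool); m[v-40:v+40,u-40:u+40]=1; m&=Z>0
    for lo,hi in [(.095,.104),(.105,.128),(.121,.129),(.130,.165),(.152,.165)]:
        k=m&(P[...,2]>lo)&(P[...,2]<hi); q=P[k]
        if len(q): print(n,lo,hi,len(q),q.mean(0).round(4),q.min(0).round(4),q.max(0).round(4),np.median(q[:,2]).round(4))
    k=m&(P[...,2]>.08)&(P[...,2]<.094)
    if k.any(): print('arm',P[k].mean(0),k.sum())
c=dict(np.load('top.npz'))
print('knob net', ray_at_z(c,372,256,.143),'ring',ray_at_z(c,368,262,.115),'clamp',ray_at_z(c,365,272,0))
c=dict(np.load('side.npz'))
print('ring side',ray_at_z(c,320,266,.115),'quill',ray_at_z(c,318,258,.13))
E
```

```text
top 0.105 0.128 391 [ 0.5131 -0.0776  0.1238] [ 0.492  -0.1057  0.1075] [ 0.5455 -0.0532  0.128 ] 0.1248
top 0.121 0.129 353 [ 0.5143 -0.0782  0.125 ] [ 0.4921 -0.1057  0.121 ] [ 0.5444 -0.0538  0.1289] 0.1252
top 0.13 0.165 329 [ 0.5168 -0.079   0.1545] [ 0.4962 -0.0963  0.1302] [ 0.5356 -0.0633  0.161 ] 0.1561
top 0.152 0.165 283 [ 0.518  -0.0795  0.1564] [ 0.5019 -0.0953  0.152 ] [ 0.5356 -0.0643  0.161 ] 0.1565
arm [ 0.57870559 -0.10048552  0.08787787] 641
side 0.095 0.104 88 [ 0.5186 -0.1005  0.0985] [ 0.4988 -0.106   0.095 ] [ 0.5411 -0.0888  0.1028] 0.0983
side 0.105 0.128 623 [ 0.5194 -0.0957  0.1202] [ 0.4944 -0.1097  0.1052] [ 0.5463 -0.0641  0.1278] 0.1233
side 0.121 0.129 385 [ 0.5196 -0.0919  0.1243] [ 0.4946 -0.1092  0.121 ] [ 0.5463 -0.0641  0.1278] 0.1245
side 0.13 0.165 480 [ 0.5199 -0.0886  0.1493] [ 0.5041 -0.0987  0.1303] [ 0.5365 -0.0663  0.1581] 0.1529
side 0.152 0.165 257 [ 0.52   -0.0842  0.1555] [ 0.5044 -0.0978  0.152 ] [ 0.5361 -0.0663  0.1581] 0.1558
arm [ 0.55111652 -0.09947989  0.08666106] 707
knob net [ 0.52367399 -0.08357974  0.143     ] ring [ 0.51742303 -0.08012807  0.115     ] clamp [ 0.51765539 -0.08540887  0.        ]
ring side [ 0.52120182 -0.08035636  0.115     ] quill [ 0.51824211 -0.07834574  0.13      ]
```

View pics/topcrop.png

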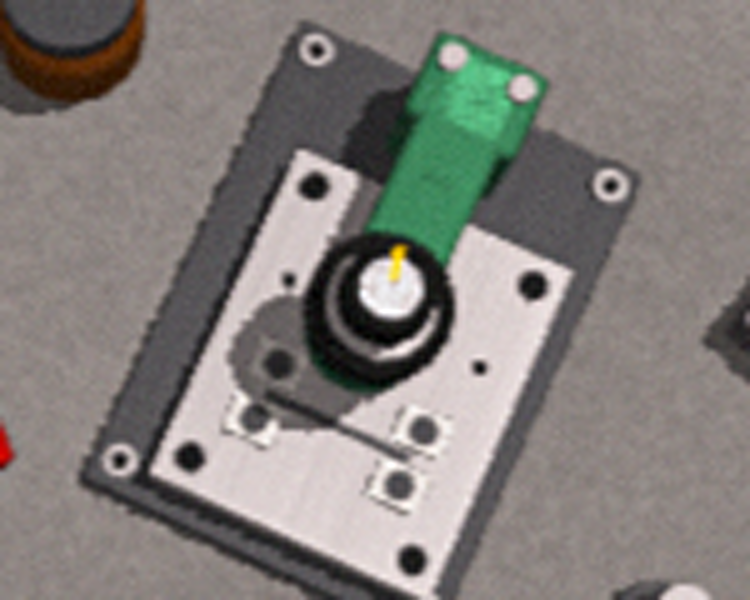

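View pics/sidecrop.png

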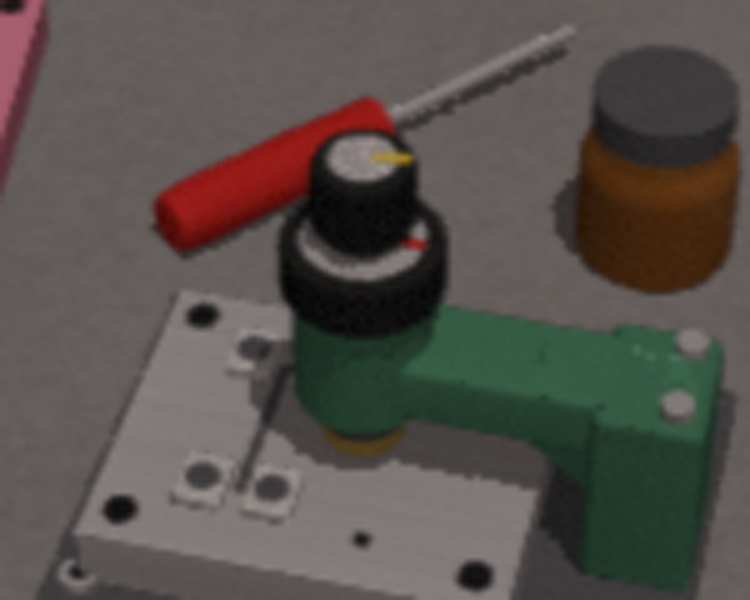

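The two pink plates (side view 213,235 and 169,378) are look-alikes of the plate only. There is a single lock ring and knob: top view about (368,262) and (372,256), side view about (320,266) and (318,255). The crops show the black-banded ring with a silver face and red mark, and a small knob with a yellow mark above it on the green arm. The screw axis is at about (0.519, -0.080). I'll move above it.

>>> carry_out:
  rows:
    - [[100,-25,-29,0,0],[100,-25,-29,0,0],[100,-25,-29,0,0],[100,-25,-29,0,0],[100,-25,-29,0,0],[100,-25,-29,0,0],[100,-25,-29,0,0],[100,-25,-29,0,0],[100,-25,-29,0,0],[100,-25,-29,0,0],[100,-25,-29,0,0],[100,-25,-29,0,0],[100,-25,-29,0,0],[100,-25,-29,0,0],[100,-25,-29,0,0],[100,0,0,0,0],[100,0,0,0,0]]
  squeeze: 60

```text
t: 2.52
tcp_pos: [0.5227, -0.08, 0.2313]
tcp_rot: [-2.662, 1.667, 0.0]
contact_force: [0.3, -0.7, -0.4]
width: 0.0855
```

```bash
cat >> h.py <<'E'
from scipy.spatial.transform import Rotation as Ro
def st():
    o=arm.get_obs(); R=Ro.from_rotvec(o['tcp_rot']).as_matrix()
    print('t',round(o['t'],2),'tcp',o['tcp_pos'].round(4),'xang',round(np.degrees(np.arctan2(R[1,0],R[0,0])),1),'tilt',R[:,2].round(3),'F',o['contact_force'].round(1),'M',o['moment'].round(3),'w',round(o['width'],4),'J',o['joints'].round(3),'tau7',o['joint_torque'][6].round(4))
    return o,R
def need(x,y,z=None):
    o,R=st(); d=np.array([x,y,o['tcp_pos'][2] if z is None else z])-o['tcp_pos']; print('need tool mm',(R.T@d*1000).round(1))
E
python3 - <<'E'
from h import *
need(.5193,-.080,.097)
c=camera('wrist'); cv2.imwrite('pics/w1.png',c['frame'])
print(proj(c,[.5193,-.08,.156]),proj(c,[.5193,-.08,.125]))
for l,h in [('lockring',.115),('knob',.143),('quill',.13)]:
    for r in place_of('wrist',l)[:2]:
        a=r['at']; print(l,r['conf'],a[1]*640,a[0]*480,ray_at_z(c,a[1]*640,a[0]*480,h).round(4))
E
```

```text
t 2.52 tcp [ 0.5227 -0.08    0.2313] xang -64.1 tilt [ 0.     0.001 -1.   ] F [ 0.3 -0.7 -0.4] M [-0.015  0.054 -0.04 ] w 0.0855 J [ 0.133  0.359 -0.096  1.82   0.04   0.964 -1.099] tau7 -0.4219
need tool mm [ -1.5   3.2 134.3]
(np.float64(318.1161980412752), np.float64(254.87947144737794)) (np.float64(318.6586494386683), np.float64(239.56660353657153))
lockring 0.88 326.592 235.392 [ 0.5214 -0.0844  0.115 ]
knob 0.7 320.128 249.88799999999998 [ 0.5187 -0.0814  0.143 ]
quill 0.63 320.192 241.10399999999998 [ 0.5201 -0.0807  0.13  ]
```

View pics/w1.png

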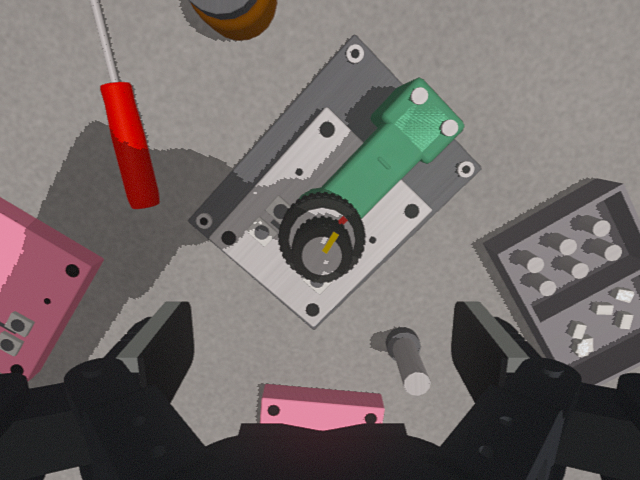

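The wrist view shows the knob's silver top at about (322,256) and the ring at about (321,237), within about 2 mm of the prediction, so I'm taking the axis as (0.5195, -0.0807). Next I go down round the ring and grip it.

>>> carry_out:
  rows:
    - [[100,-0.8,3.2,14,0],[100,0,0,30,0],[100,0,0,30,0],[100,0,0,30,0],[100,0,0,20,0],[100,0,0,10,0],[100,0,0,0,0],[100,0,0,0,0]]
  squeeze: 60

```text
t: 3.38
tcp_pos: [0.5187, -0.0841, 0.0977]
tcp_rot: [2.657, -1.676, -0.0]
contact_force: [-0.3, 0.1, 0.5]
width: 0.0857
```

```bash
python3 - <<'E'
from h import *
need(.5195,-.0807,.097)
c=camera('side'); cv2.imwrite('pics/s2.png',cv2.resize(c['frame'][180:360,200:440],None,fx=3,fy=3,interpolation=cv2.INTER_CUBIC))
c=camera('wrist'); cv2.imwrite('pics/w2.png',c['frame'])
E
```

```text
t 3.38 tcp [ 0.5187 -0.0841  0.0977] xang -64.5 tilt [-0. -0. -1.] F [-0.3  0.1  0.5] M [ 0.054 -0.011 -0.033] w 0.0857 J [ 0.129  0.523 -0.085  1.988  0.072  0.634 -1.128] tau7 -0.0183
need tool mm [-2.7 -2.1  0.7]
```

```bash
python3 - <<'E'
from h import *
A=[]
for i in range(4):
    camera('top'); A.append(arm.get_obs()['tcp_pos'])
print(np.array(A).round(4))
need(.5195,-.0807,.097)
E
```

```text
[[ 0.5196 -0.0836  0.0987]
 [ 0.5195 -0.0835  0.0987]
 [ 0.5194 -0.0834  0.0985]
 [ 0.5193 -0.0833  0.0983]]
t 3.68 tcp [ 0.5193 -0.0833  0.0983] xang -64.4 tilt [ 0.002 -0.    -1.   ] F [-0.5 -0.5 -0.2] M [ 0.029 -0.017  0.019] w 0.0856 J [ 0.128  0.522 -0.085  1.988  0.072  0.633 -1.128] tau7 0.0025
need tool mm [-2.3 -1.3  1.3]
```

View pics/s2.png

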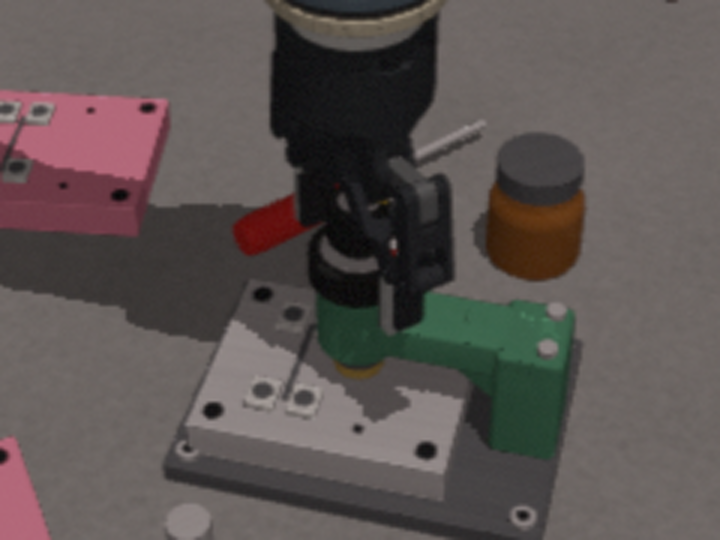

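View pics/w2.png

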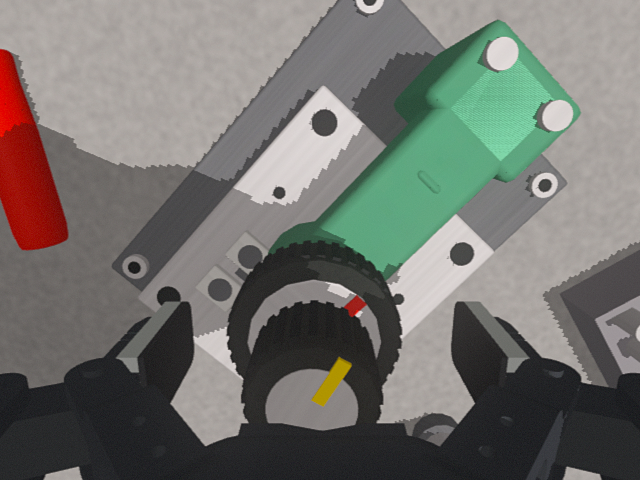

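>>> carry_out:
  rows:
    - [[100,-2.3,-1.5,1,0],[100,0,0,0,0],[55,0,0,0,0],[55,0,0,0,0],[55,0,0,0,0],[55,0,0,0,0],[55,0,0,0,0],[55,0,0,0,0]]
  squeeze: 60

```text
t: 4.35
tcp_pos: [0.5195, -0.0813, 0.0968]
tcp_rot: [2.658, -1.675, 0.002]
contact_force: [-0.0, -1.8, 5.6]
width: 0.0502
```

```bash
python3 - <<'E'
from h import *
need(.5195,-.0807,.097)
c=camera('wrist'); cv2.imwrite('pics/w3.png',c['frame'])
st()
E
```

```text
t 4.35 tcp [ 0.5195 -0.0813  0.0968] xang -64.4 tilt [ 0.001 -0.001 -1.   ] F [-0.  -1.8  5.6] M [-0.551  0.007  0.018] w 0.0502 J [ 0.123  0.524 -0.084  1.989  0.073  0.63  -1.133] tau7 -0.0196
need tool mm [-0.5 -0.2 -0.2]
t 4.4 tcp [ 0.5195 -0.0813  0.0968] xang -64.4 tilt [ 0.001 -0.001 -1.   ] F [ 0.7 -0.2  5.1] M [-0.576  0.052  0.014] w 0.0505 J [ 0.123  0.524 -0.084  1.989  0.073  0.63  -1.133] tau7 -0.0196
```

>>> carry_out:
  rows:
    - [[30,0,0,0,0],[30,0,0,0,0],[30,0,0,0,-4],[30,0,0,0,-4],[30,0,0,0,-4],[30,0,0,0,-4]]
  squeeze: 80

```text
t: 4.9
tcp_pos: [0.5197, -0.0813, 0.0969]
tcp_rot: [2.867, -1.284, 0.003]
contact_force: [-0.4, -2.4, 5.6]
width: 0.0501
```

```bash
python3 - <<'E'
from h import *
st()
c=camera('wrist'); cv2.imwrite('pics/w4.png',c['frame'])
E
```

```text
t 4.9 tcp [ 0.5197 -0.0813  0.0969] xang -48.2 tilt [ 0.002 -0.001 -1.   ] F [-0.4 -2.4  5.6] M [-0.494 -0.02  -0.097] w 0.0501 J [ 0.18   0.526 -0.167  1.987  0.142  0.638 -0.921] tau7 -1.2357
```

>>> carry_out:
  rows:
    - [[30,0,0,0,-4],[30,0,0,0,-4],[30,0,0,0,-4],[30,0,0,0,-4],[30,0,0,0,-4],[30,0,0,0,-4],[30,0,0,0,-4],[30,0,0,0,0],[30,0,0,0,0]]

```text
t: 5.7
tcp_pos: [0.52, -0.0814, 0.097]
tcp_rot: [3.091, -0.557, 0.003]
contact_force: [0.1, -3.1, 5.4]
width: 0.0498
```

```bash
python3 - <<'E'
from h import *
st()
c=camera('wrist'); cv2.imwrite('pics/w5.png',c['frame'])
st()
a=cv2.imread('pics/w4.png');cv2.imwrite('pics/w45.png',cv2.resize(np.hstack([a,c['frame']]),(800,300)))
E
```

```text
t 5.7 tcp [ 0.52   -0.0814  0.097 ] xang -20.4 tilt [ 0.002 -0.001 -1.   ] F [ 0.1 -3.1  5.4] M [-0.541 -0.278 -0.008] w 0.0498 J [ 0.277  0.535 -0.31   1.983  0.258  0.659 -0.553] tau7 0.2796
t 5.75 tcp [ 0.52   -0.0814  0.0969] xang -20.4 tilt [ 0.002 -0.001 -1.   ] F [ 0.8 -2.8  5.8] M [-0.533 -0.213 -0.031] w 0.05 J [ 0.277  0.535 -0.309  1.983  0.258  0.659 -0.554] tau7 0.0839
```

View pics/w45.png

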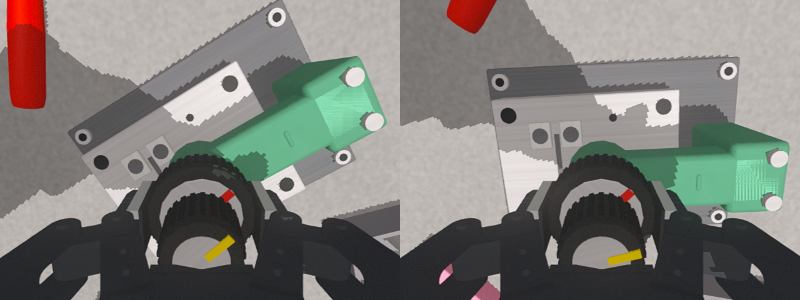

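The ring's red mark stayed with the jaws through the 44° turn, while the knob's yellow mark stayed with the clamp, so the ring is loose. I'll release it, rise and spin back for the knob.

>>> carry_out:
  rows:
    - [[100,0,0,0,0],[100,0,0,0,0],[100,0,0,0,0],[100,0,0,-14,0],[100,0,0,-20,0],[100,0,0,0,-7],[100,0,0,0,-7],[100,0,0,0,-7],[100,0,0,0,-7],[100,0,0,0,-7],[100,0,0,0,-7],[100,0,0,0,-7],[100,0,0,0,-7],[100,0,0,0,-7],[100,0,0,0,-7],[100,0,0,0,-7],[100,0,0,0,-7],[100,0,0,0,-7],[100,0,0,0,-7],[100,0,0,0,-7]]

```text
t: 7.42
tcp_pos: [0.5189, -0.0805, 0.1302]
tcp_rot: [-2.317, -2.121, 0.0]
contact_force: [-0.4, -0.3, -0.4]
width: 0.0857
```

>>> carry_out:
  rows:
    - [[100,0,0,0,0],[100,0,0,0,0],[100,0,0,0,0]]

```text
t: 7.67
tcp_pos: [0.5189, -0.0805, 0.1302]
tcp_rot: [-2.328, -2.109, 0.0]
contact_force: [-0.5, 0.4, 0.5]
width: 0.0854
```

```bash
python3 - <<'E'
from h import *
need(.5196,-.081,.131)
c=camera('wrist'); cv2.imwrite('pics/w6.png',c['frame'])
c=camera('side'); cv2.imwrite('pics/s6.png',cv2.resize(c['frame'][180:360,200:440],None,fx=3,fy=3,interpolation=cv2.INTER_CUBIC))
need(.5196,-.081,.131)
E
```

```text
t 7.67 tcp [ 0.5189 -0.0805  0.1302] xang 84.4 tilt [-0.  0. -1.] F [-0.5  0.4  0.5] M [-0.003 -0.042  0.013] w 0.0854 J [ 0.622  0.587 -0.845  1.939  0.571  0.873  0.95 ] tau7 0.0804
need tool mm [-0.4  0.7 -0.8]
t 7.77 tcp [ 0.519  -0.0805  0.1303] xang 84.5 tilt [-0. -0. -1.] F [-0.1 -0.3  0. ] M [-0.016 -0.027 -0.003] w 0.0852 J [ 0.622  0.586 -0.845  1.939  0.571  0.873  0.951] tau7 -0.0473
need tool mm [-0.5  0.6 -0.7]
```

View pics/w6.png

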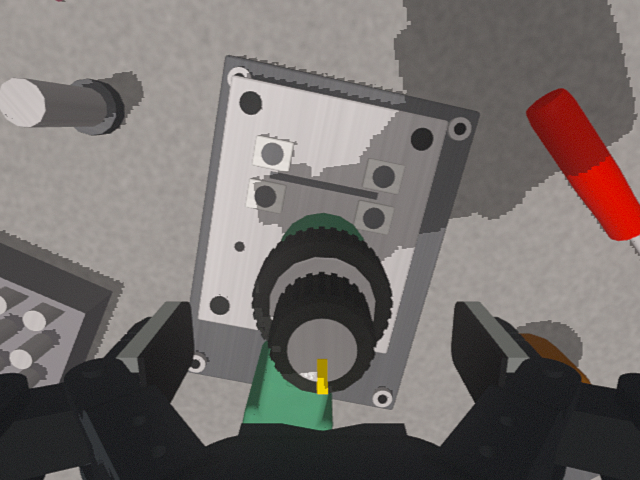

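View pics/s6.png

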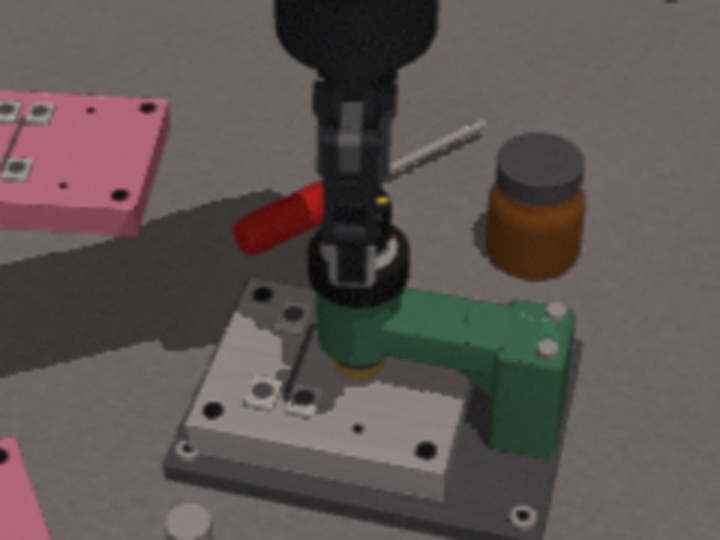

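The knob's top at (322,348) is centred between the jaws, so I'm closing on the knob.

>>> carry_out:
  rows:
    - [[100,-0.2,0.6,-1,0],[25,0,0,0,0],[25,0,0,0,0],[25,0,0,0,0],[25,0,0,0,0],[25,0,0,0,0],[25,0,0,0,0],[25,0,0,0,0],[25,0,0,0,0],[15,0,0,0,0],[15,0,0,0,0]]
  squeeze: 70

```text
t: 8.68
tcp_pos: [0.5197, -0.0807, 0.1316]
tcp_rot: [2.323, 2.114, 0.0]
contact_force: [-1.3, -0.1, 4.4]
width: 0.0306
```

```bash
python3 - <<'E'
from h import *
st()
c=camera('wrist'); cv2.imwrite('pics/w7.png',c['frame'])
st()
E
```

```text
t 8.68 tcp [ 0.5197 -0.0807  0.1316] xang 84.6 tilt [ 0. -0. -1.] F [-1.3 -0.1  4.4] M [ 0.002  0.34  -0.023] w 0.0306 J [ 0.623  0.586 -0.847  1.936  0.57   0.877  0.955] tau7 0.0005
t 8.73 tcp [ 0.5197 -0.0807  0.1316] xang 84.6 tilt [ 0. -0. -1.] F [-1.4 -0.3  6. ] M [0.066 0.357 0.027] w 0.0301 J [ 0.624  0.586 -0.847  1.936  0.57   0.877  0.955] tau7 0.0005
```

View pics/w7.png

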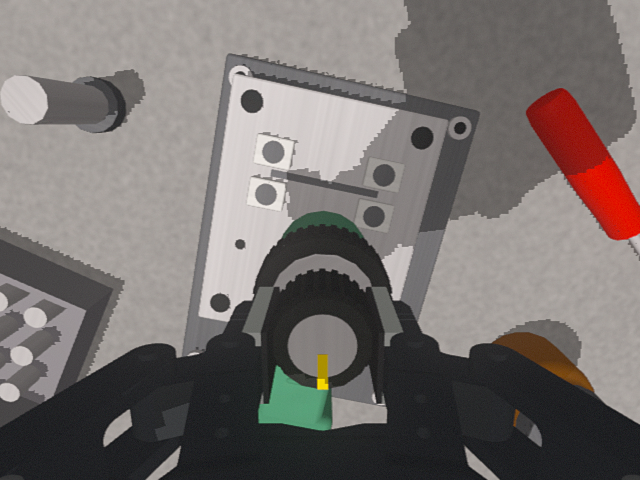

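>>> carry_out:
  rows:
    - [[15,0,0,0.1,5],[15,0,0,0.1,5],[15,0,0,0.1,5],[15,0,0,0.1,5],[15,0,0,0.1,5],[15,0,0,0.1,5],[15,0,0,0.1,5],[15,0,0,0,0],[15,0,0,0,0]]

```text
t: 9.48
tcp_pos: [0.5198, -0.0805, 0.1308]
tcp_rot: [2.85, 1.322, 0.0]
contact_force: [-1.0, 1.4, 4.3]
width: 0.0302
```

```bash
cat >> h.py <<'E'
def avg(n=4,cam='wrist',save=None):
    M=[];T=[]
    for i in range(n):
        c=camera(cam); o=arm.get_obs(); M.append(o['moment']); T.append(o['joint_torque'][6])
    M=np.array(M); print('Mz',M[:,2].round(3),'mean',M[:,2].mean().round(3),'tau7',np.round(T,3))
    if save: cv2.imwrite(save,c['frame'])
    st()
E
python3 - <<'E'
from h import *
avg(4)
E
```

```text
Mz [-0.038  0.021  0.018 -0.017] mean -0.004 tau7 [-0.163  0.04   0.022  0.01 ]
t 9.68 tcp [ 0.5198 -0.0805  0.1308] xang 49.8 tilt [ 0.  0. -1.] F [-1.2  1.3  6.1] M [ 0.27   0.264 -0.017] w 0.0301 J [ 0.522  0.542 -0.679  1.94   0.46   0.817  0.46 ] tau7 0.0096
```

>>> carry_out:
  rows:
    - [[15,0,0,0.1,5],[15,0,0,0.1,5],[15,0,0,0.1,5],[15,0,0,0.1,5],[15,0,0,0.1,5],[15,0,0,0,0]]

```text
t: 10.18
tcp_pos: [0.5199, -0.0804, 0.1303]
tcp_rot: [-3.07, -0.667, -0.001]
contact_force: [-0.9, 2.8, 4.7]
width: 0.0298
```

```bash
python3 - <<'E'
from h import *
avg(4)
E
```

```text
Mz [ 0.031  0.01  -0.08   0.012] mean -0.007 tau7 [-1.017 -0.352  0.015  0.017]
t 10.38 tcp [ 0.5199 -0.0804  0.1302] xang 24.9 tilt [ 0.  0. -1.] F [-0.4  2.4  5.5] M [0.513 0.057 0.012] w 0.03 J [ 0.444  0.519 -0.556  1.943  0.379  0.783  0.108] tau7 0.017
```

>>> carry_out:
  rows:
    - [[15,0,0,0.1,5],[15,0,0,0.1,5],[15,0,0,0.1,5],[15,0,0,0.1,5],[15,0,0,0,0]]

```text
t: 10.8
tcp_pos: [0.52, -0.0804, 0.1298]
tcp_rot: [-3.139, -0.126, -0.001]
contact_force: [1.2, 2.9, 5.0]
width: 0.0297
```

```bash
python3 - <<'E'
from h import *
avg(4,save='pics/w8.png')
E
```

```text
Mz [ 0.015 -0.008  0.01  -0.003] mean 0.004 tau7 [-1.005 -0.337 -0.061  0.03 ]
t 11.0 tcp [ 0.52   -0.0804  0.1298] xang 4.8 tilt [ 0.001  0.001 -1.   ] F [0.9 4.  5. ] M [ 0.752 -0.201 -0.003] w 0.03 J [ 0.378  0.504 -0.457  1.946  0.314  0.76  -0.174] tau7 0.0298
```

View pics/w8.png

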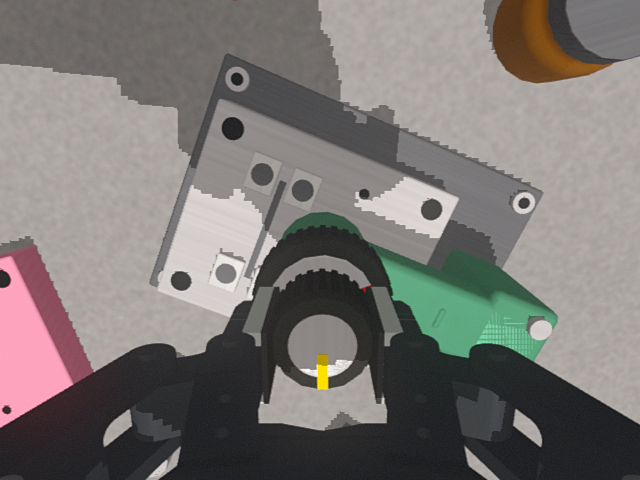

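The yellow mark has stayed with the jaws at (322,370) through 80° and there is no contact torque yet. Continuing.

>>> carry_out:
  rows:
    - [[15,0,0,0.1,5],[15,0,0,0.1,5],[15,0,0,0.1,5],[15,0,0,0.1,5],[15,0,0,0,0]]

```text
t: 11.42
tcp_pos: [0.5202, -0.0804, 0.1294]
tcp_rot: [-3.113, 0.423, -0.001]
contact_force: [3.2, 3.3, 4.1]
width: 0.0296
```

```bash
python3 - <<'E'
from h import *
avg(4)
E
```

```text
Mz [-0.03   0.033 -0.018  0.026] mean 0.003 tau7 [-1.011 -0.349 -0.071  0.095]
t 11.62 tcp [ 0.5202 -0.0805  0.1294] xang -15.2 tilt [ 0.001  0.    -1.   ] F [3.  4.  3.6] M [ 0.965 -0.679  0.026] w 0.03 J [ 0.311  0.493 -0.357  1.949  0.247  0.741 -0.455] tau7 0.0952
```

>>> carry_out:
  rows:
    - [[15,0,0,0.1,4],[15,0,0,0.1,4],[15,0,0,0.1,4],[15,0,0,0.1,4],[15,0,0,0,0],[15,0,0,0,0]]

```text
t: 12.12
tcp_pos: [0.5203, -0.0805, 0.1292]
tcp_rot: [-3.025, 0.845, -0.002]
contact_force: [3.2, 3.7, 6.4]
width: 0.0299
```

```bash
python3 - <<'E'
from h import *
avg(6)
E
```

```text
Mz [0.093 0.098 0.066 0.099 0.102 0.082] mean 0.09 tau7 [-0.159 -0.106 -0.094 -0.091 -0.09  -0.09 ]
t 12.42 tcp [ 0.5203 -0.0805  0.1292] xang -31.2 tilt [ 0.001  0.    -1.   ] F [2.6 4.2 5.7] M [ 0.93  -0.616  0.082] w 0.0298 J [ 0.257  0.486 -0.278  1.951  0.193  0.729 -0.679] tau7 -0.0905
```

Contact: static Mz and the joint 7 torque agree at 0.09 N m. Tightening in steps.

>>> carry_out:
  rows:
    - [[15,0,0,0.1,4],[15,0,0,0.1,4],[15,0,0,0.1,4],[15,0,0,0.1,4],[15,0,0,0.1,4],[15,0,0,0,4],[15,0,0,0,0],[15,0,0,0,0]]
  squeeze: 90

```text
t: 13.08
tcp_pos: [0.5204, -0.0806, 0.1291]
tcp_rot: [-2.783, 1.455, -0.002]
contact_force: [2.2, 3.8, 10.2]
width: 0.0296
```

```bash
python3 - <<'E'
from h import *
avg(5)
E
```

```text
Mz [0.184 0.168 0.184 0.284 0.255] mean 0.215 tau7 [-0.31  -0.257 -0.245 -0.242 -0.242]
t 13.33 tcp [ 0.5204 -0.0806  0.129 ] xang -55.2 tilt [ 0.002  0.    -1.   ] F [ 2.1  3.8 10.4] M [ 0.849 -0.434  0.255] w 0.0294 J [ 0.174  0.48  -0.157  1.954  0.11   0.714 -1.012] tau7 -0.2415
```

>>> carry_out:
  rows:
    - [[15,0,0,0.1,4],[15,0,0,0.1,4],[15,0,0,0,4],[15,0,0,0,4],[15,0,0,0,0],[15,0,0,0,0]]

```text
t: 13.83
tcp_pos: [0.5205, -0.0807, 0.1289]
tcp_rot: [-2.554, 1.828, -0.002]
contact_force: [2.0, 3.1, 10.6]
width: 0.0298
```

```bash
python3 - <<'E'
from h import *
avg(5)
E
```

```text
Mz [0.314 0.369 0.36  0.316 0.369] mean 0.346 tau7 [-0.409 -0.356 -0.344 -0.341 -0.34 ]
t 14.08 tcp [ 0.5205 -0.0807  0.129 ] xang -71.2 tilt [ 0.002  0.    -1.   ] F [ 1.9  3.3 10.2] M [ 0.772 -0.419  0.369] w 0.0293 J [ 0.118  0.478 -0.076  1.956  0.054  0.707 -1.233] tau7 -0.3404
```

>>> carry_out:
  rows:
    - [[15,0,0,0,3],[15,0,0,0,2],[15,0,0,0,2],[15,0,0,0,0],[15,0,0,0,0]]

```text
t: 14.5
tcp_pos: [0.5205, -0.0808, 0.1289]
tcp_rot: [-2.438, 1.98, -0.002]
contact_force: [3.0, 3.5, 10.5]
width: 0.03
```

```bash
python3 - <<'E'
from h import *
avg(5,save='pics/w9.png')
E
```

```text
Mz [0.443 0.368 0.407 0.48  0.453] mean 0.43 tau7 [-0.449 -0.423 -0.417 -0.415 -0.415]
t 14.75 tcp [ 0.5205 -0.0808  0.1289] xang -78.2 tilt [ 0.002 -0.    -1.   ] F [ 3.   3.8 10.5] M [ 0.714 -0.471  0.453] w 0.0292 J [ 0.093  0.478 -0.041  1.957  0.029  0.705 -1.329] tau7 -0.4152
```

View pics/w9.png

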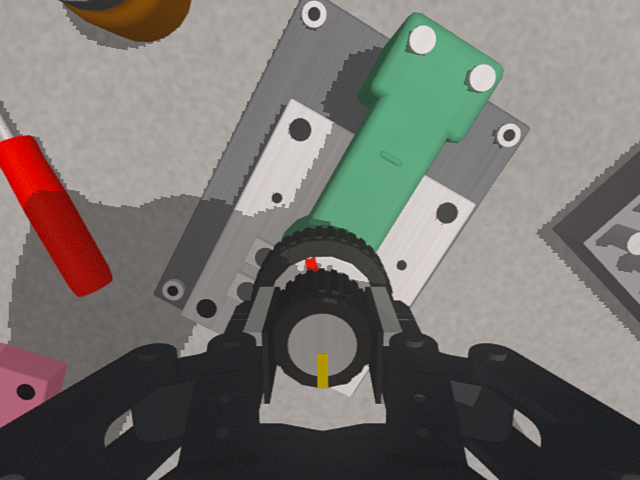

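Static torque is 0.415 N m, inside 0.3 to 0.45. I'm releasing the knob, spinning back and going down to the ring.

>>> carry_out:
  rows:
    - [[100,0,0,0,0],[100,0,0,0,0],[100,0,0,0,0],[100,0,0,0,0],[100,0,0,0,-7],[100,0,0,0,-7],[100,0,0,0,-7],[100,0,0,0,-7],[100,0,0,0,-7],[100,0,0,0,-7],[100,0,0,0,-7],[100,0,0,0,-7],[100,0,0,0,0],[100,0,0,0,0],[100,0,0,0,0]]

```text
t: 16.0
tcp_pos: [0.5194, -0.081, 0.128]
tcp_rot: [3.08, -0.617, -0.001]
contact_force: [-0.1, -0.5, 0.7]
width: 0.0857
```

```bash
python3 - <<'E'
from h import *
need(.5199,-.0811,.097)
c=camera('wrist'); cv2.imwrite('pics/w10.png',c['frame'])
need(.5199,-.0811,.097)
E
```

```text
t 16.0 tcp [ 0.5194 -0.081   0.128 ] xang -22.6 tilt [-0.  0. -1.] F [-0.1 -0.5  0.7] M [ 0.055  0.011 -0.036] w 0.0857 J [ 0.287  0.491 -0.32   1.951  0.224  0.734 -0.561] tau7 0.0843
need tool mm [ 0.5 -0.1 31. ]
t 16.05 tcp [ 0.5195 -0.0809  0.1281] xang -22.6 tilt [-0. -0. -1.] F [-1.1  0.5 -0.7] M [-0.017 -0.031 -0.003] w 0.0855 J [ 0.286  0.491 -0.32   1.951  0.224  0.734 -0.56 ] tau7 -0.0153
need tool mm [ 0.5 -0.  31.1]
```

View pics/w10.png

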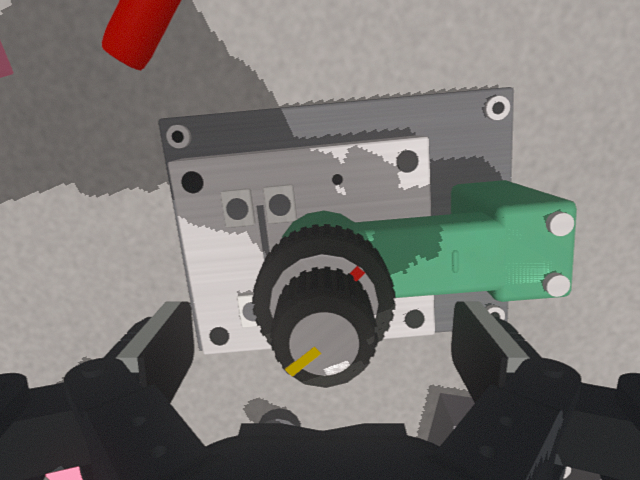

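>>> carry_out:
  rows:
    - [[100,0.5,0,15,0],[100,0,0,16,0],[100,0,0,0,0],[55,0,0,0,0],[55,0,0,0,0],[55,0,0,0,0],[55,0,0,0,0],[55,0,0,0,0],[30,0,0,0,0],[30,0,0,0,0]]
  squeeze: 80

```text
t: 16.88
tcp_pos: [0.5201, -0.0808, 0.0986]
tcp_rot: [3.082, -0.611, 0.001]
contact_force: [-3.6, 0.8, 9.0]
width: 0.0497
```

>>> carry_out:
  rows:
    - [[30,0,0,0,4],[30,0,0,0,4],[30,0,0,0,4],[30,0,0,0,4],[30,0,0,0,4],[30,0,0,0,0],[30,0,0,0,0]]

```text
t: 17.47
tcp_pos: [0.5202, -0.0808, 0.0985]
tcp_rot: [-2.928, 1.137, -0.001]
contact_force: [-3.0, 0.2, 8.8]
width: 0.05
```

```bash
python3 - <<'E'
from h import *
avg(5,save='pics/w11.png')
E
```

```text
Mz [ 0.003 -0.027  0.006  0.009  0.067] mean 0.011 tau7 [-0.083 -0.032 -0.02  -0.018 -0.017]
t 17.72 tcp [ 0.5202 -0.0807  0.0985] xang -42.4 tilt [ 0.001 -0.    -1.   ] F [-2.8  1.3  8.8] M [0.256 0.823 0.067] w 0.0499 J [ 0.203  0.526 -0.202  1.983  0.168  0.648 -0.847] tau7 -0.0172
```

View pics/w11.png

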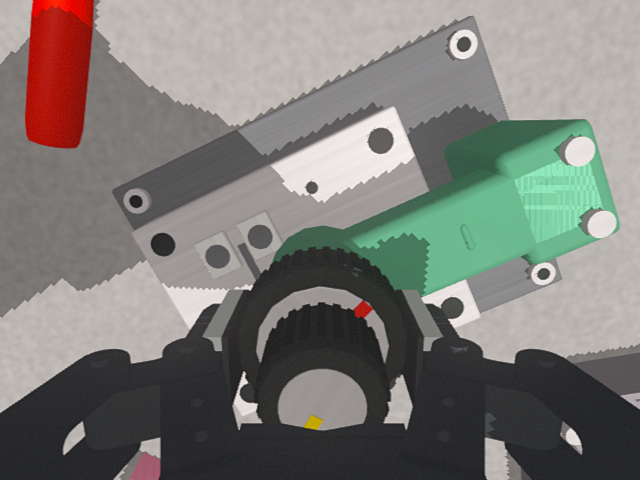

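>>> carry_out:
  rows:
    - [[30,0,0,0,4],[30,0,0,0,4],[30,0,0,0,4],[30,0,0,0,4],[30,0,0,0,0],[30,0,0,0,0]]
  squeeze: 100

```text
t: 18.22
tcp_pos: [0.5201, -0.0808, 0.0986]
tcp_rot: [-2.742, 1.533, -0.001]
contact_force: [-3.9, 0.7, 10.4]
width: 0.0491
```

```bash
python3 - <<'E'
from h import *
avg(5)
E
```

```text
Mz [0.17  0.174 0.207 0.154 0.095] mean 0.16 tau7 [-0.197 -0.147 -0.135 -0.132 -0.132]
t 18.47 tcp [ 0.5202 -0.0808  0.0986] xang -58.4 tilt [ 0.001  0.    -1.   ] F [-3.5  0.8 10.3] M [0.258 0.843 0.095] w 0.0493 J [ 0.148  0.523 -0.121  1.985  0.101  0.639 -1.057] tau7 -0.1321
```

>>> carry_out:
  rows:
    - [[30,0,0,0,4],[30,0,0,0,4],[30,0,0,0,4],[30,0,0,0,4],[30,0,0,0,2],[30,0,0,0,2],[30,0,0,0,0],[30,0,0,0,0]]

```text
t: 19.13
tcp_pos: [0.5201, -0.081, 0.0986]
tcp_rot: [-2.434, 1.985, -0.001]
contact_force: [-3.7, 0.1, 10.5]
width: 0.0497
```

```bash
python3 - <<'E'
from h import *
avg(5)
E
```

```text
Mz [0.423 0.376 0.364 0.34  0.408] mean 0.382 tau7 [-0.424 -0.399 -0.393 -0.392 -0.392]
t 19.38 tcp [ 0.5201 -0.0809  0.0986] xang -78.4 tilt [ 0.001  0.    -1.   ] F [-5.   0.3 10.5] M [0.256 0.858 0.408] w 0.0494 J [ 0.077  0.522 -0.018  1.988  0.015  0.631 -1.318] tau7 -0.3917
```

>>> carry_out:
  rows:
    - [[30,0,0,0,3],[30,0,0,0,3],[30,0,0,0,2],[30,0,0,0,0],[30,0,0,0,0],[30,0,0,0,0]]

```text
t: 19.88
tcp_pos: [0.5201, -0.081, 0.0986]
tcp_rot: [-2.29, 2.15, -0.001]
contact_force: [-4.3, 0.9, 11.2]
width: 0.0495
```

```bash
python3 - <<'E'
from h import *
avg(6,save='pics/w12.png')
E
```

```text
Mz [0.512 0.453 0.484 0.53  0.546 0.43 ] mean 0.492 tau7 [-0.471 -0.469 -0.468 -0.468 -0.468 -0.468]
t 20.18 tcp [ 0.5201 -0.081   0.0986] xang -86.4 tilt [ 0.001  0.    -1.   ] F [-4.  -0.4 10.2] M [0.184 0.843 0.43 ] w 0.0496 J [ 0.049  0.523  0.023  1.989 -0.02   0.629 -1.422] tau7 -0.4683
```

View pics/w12.png

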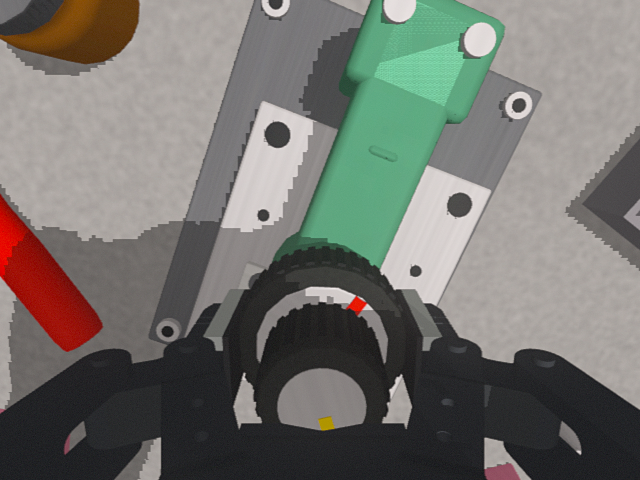

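>>> carry_out:
  rows:
    - [[30,0,0,0,2],[30,0,0,0,2],[30,0,0,0,1],[30,0,0,0,0],[30,0,0,0,0],[30,0,0,0,0]]

```text
t: 20.68
tcp_pos: [0.5201, -0.081, 0.0987]
tcp_rot: [-2.194, 2.248, -0.001]
contact_force: [-5.2, -0.9, 10.9]
width: 0.0498
```

```bash
python3 - <<'E'
from h import *
avg(6)
E
```

```text
Mz [0.429 0.402 0.432 0.428 0.431 0.44 ] mean 0.427 tau7 [-0.43  -0.428 -0.428 -0.428 -0.428 -0.428]
t 20.98 tcp [ 0.5201 -0.081   0.0987] xang -91.4 tilt [ 0.001  0.    -1.   ] F [-5.2 -0.4 11.5] M [0.287 0.908 0.44 ] w 0.0491 J [ 0.032  0.524  0.049  1.989 -0.042  0.629 -1.486] tau7 -0.4278
```

```bash
python3 - <<'E'
from h import *
c=camera('wrist'); cv2.imwrite('pics/w13.png',c['frame'])
a=cv2.imread('pics/w12.png')
b=c['frame']
cv2.imwrite('pics/w1213.png',np.hstack([cv2.resize(x[220:460,220:420],(400,480)) for x in (a,b)]))
avg(1)
E
```

```text
Mz [0.444] mean 0.444 tau7 [-0.428]
t 21.08 tcp [ 0.5201 -0.081   0.0987] xang -91.4 tilt [ 0.001  0.    -1.   ] F [-4.4 -0.7 11.4] M [0.295 0.869 0.444] w 0.0495 J [ 0.032  0.524  0.049  1.989 -0.042  0.629 -1.486] tau7 -0.4277
```

View pics/w1213.png

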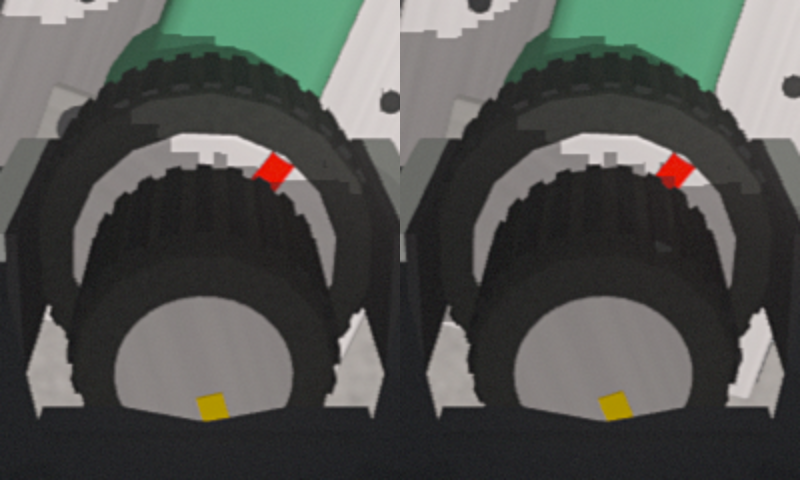

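The ring mark still moves with the jaws, with no slip, but the static torque dropped to 0.43, probably friction relaxing. I'll add a little and read it while moving.

>>> carry_out:
  rows:
    - [[30,0,0,0,1],[30,0,0,0,1]]
  squeeze: 120

```text
t: 21.25
tcp_pos: [0.5201, -0.081, 0.0987]
tcp_rot: [-2.154, 2.286, -0.001]
contact_force: [-4.5, -1.2, 10.9]
width: 0.0492
```

```bash
python3 - <<'E'
from h import *
st(); avg(5)
E
```

```text
t 21.25 tcp [ 0.5201 -0.081   0.0987] xang -93.4 tilt [ 0.001  0.    -1.   ] F [-4.5 -1.2 10.9] M [0.179 0.896 0.499] w 0.0492 J [ 0.025  0.524  0.06   1.989 -0.051  0.629 -1.512] tau7 -0.1091
Mz [0.509 0.486 0.506 0.478 0.491] mean 0.494 tau7 [-0.289 -0.741 -0.576 -0.504 -0.484]
t 21.5 tcp [ 0.5201 -0.081   0.0987] xang -93.4 tilt [ 0.001  0.    -1.   ] F [-5.2 -0.8 11.2] M [0.116 0.885 0.491] w 0.0492 J [ 0.025  0.524  0.06   1.989 -0.051  0.629 -1.512] tau7 -0.4844
```

>>> carry_out:
  rows:
    - [[30,0,0,0,1],[30,0,0,0,1],[30,0,0,0,0],[30,0,0,0,0]]

```text
t: 21.83
tcp_pos: [0.52, -0.081, 0.0987]
tcp_rot: [-2.115, 2.323, -0.001]
contact_force: [-4.4, -0.7, 11.3]
width: 0.0491
```

```bash
python3 - <<'E'
from h import *
avg(5)
c=camera('wrist'); cv2.imwrite('pics/w14.png',cv2.resize(c['frame'][220:460,220:420],(500,600)))
E
```

```text
Mz [0.685 0.588 0.542 0.563 0.648] mean 0.605 tau7 [-0.603 -0.59  -0.588 -0.587 -0.587]
t 22.08 tcp [ 0.52   -0.081   0.0987] xang -95.4 tilt [ 0.001  0.    -1.   ] F [-4.1 -1.2 11.9] M [0.095 0.953 0.648] w 0.0489 J [ 0.018  0.524  0.07   1.99  -0.06   0.628 -1.538] tau7 -0.5869
```

View pics/w14.png

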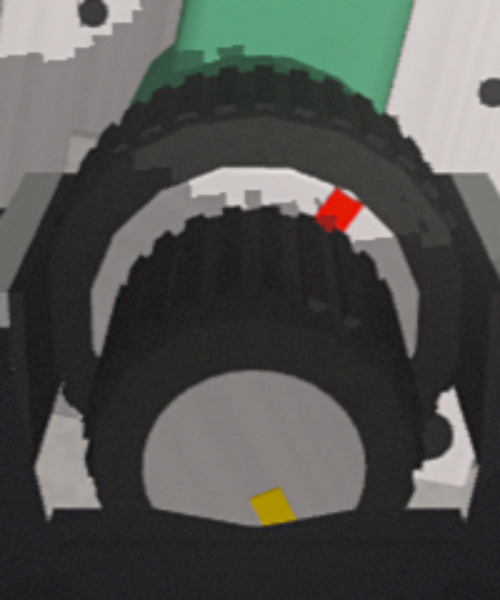

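Both the reading of 0.587 N m and the ring angle on the 0.8 N m/rad line put the ring at about 0.5 to 0.59 N m, inside 0.42 to 0.65. Letting go and rising clear.

>>> carry_out:
  rows:
    - [[100,0,0,0,0],[100,0,0,0,0],[100,0,0,0,0],[100,0,0,0,0],[100,0,0,-20,0],[100,0,0,-30,0],[100,0,0,-30,0],[100,0,0,-30,0],[100,0,0,-30,0],[100,0,0,0,0],[100,0,0,0,0]]

```text
t: 23.05
tcp_pos: [0.5211, -0.081, 0.2388]
tcp_rot: [-2.112, 2.322, -0.004]
contact_force: [0.1, 0.2, -0.3]
width: 0.0854
```

```bash
python3 - <<'E'
from h import *
st()
c=camera('wrist'); cv2.imwrite('pics/w15.png',c['frame'])
c=camera('side'); cv2.imwrite('pics/s15.png',cv2.resize(c['frame'][180:360,200:440],None,fx=3,fy=3,interpolation=cv2.INTER_CUBIC))
st()
E
```

```text
t 23.05 tcp [ 0.5211 -0.081   0.2388] xang -95.4 tilt [ 0.004 -0.    -1.   ] F [ 0.1  0.2 -0.3] M [ 0.035 -0.005  0.019] w 0.0854 J [-0.004  0.349  0.096  1.82  -0.04   0.971 -1.556] tau7 -0.0213
t 23.15 tcp [ 0.5197 -0.0809  0.2366] xang -95.4 tilt [-0.001  0.    -1.   ] F [ 0.4 -0.6 -0.9] M [-0.047  0.005 -0.   ] w 0.0854 J [-0.004  0.351  0.096  1.823 -0.04   0.97  -1.556] tau7 -0.0031
```

View pics/w15.png

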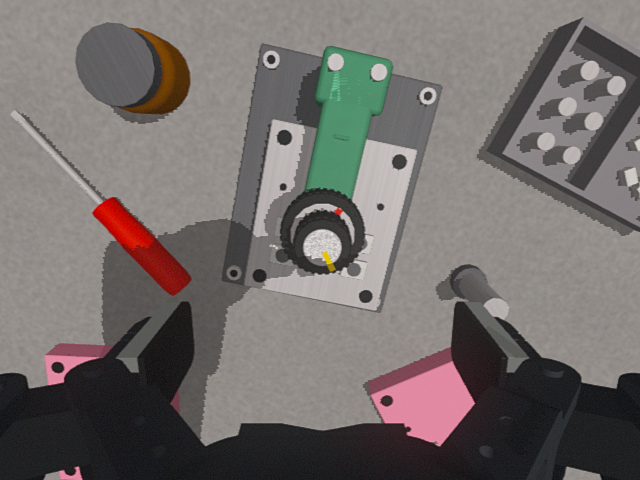

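View pics/s15.png

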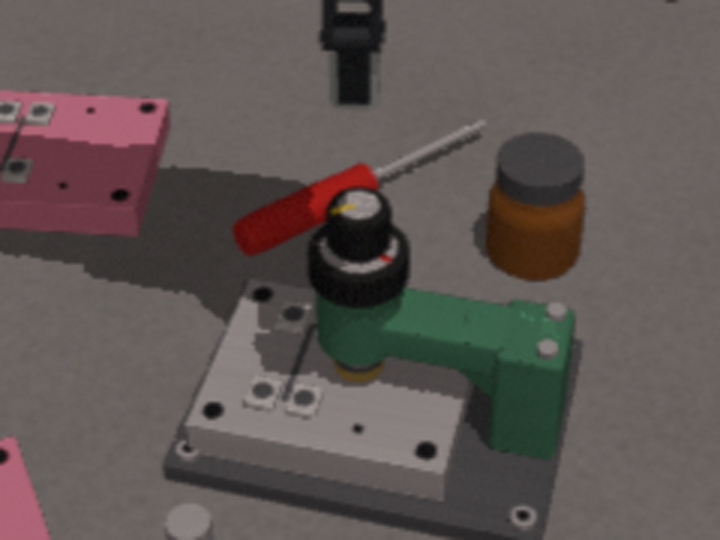

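```bash
python3 - <<'E'
from h import *
a=dict(np.load('side.npz'))['frame']; b=camera('side')['frame']
# plate region corners shift via template match
for n,(u,v) in {'plate':(345,332),'jar':(378,250),'pillar':(265,370),'driver':(300,250)}.items():
    t=a[v-12:v+12,u-12:u+12]; r=cv2.matchTemplate(b[v-20:v+20,u-20:u+20],t,cv2.TM_CCOEFF_NORMED); _,m,_,l=cv2.minMaxLoc(r); print(n,round(m,2),l[0]-8,l[1]-8)
print(arm.finish_job()); st()
E
```

```text
plate 1.0 0 0
jar 0.99 0 0
pillar 1.0 0 0
driver 0.82 0 0
the job is handed in; nothing more can be done
None
the job is handed in; nothing more can be done
```

The clamp is tight again and the job is handed in, at about 23 s of the 72 s allowed. I loosened the lock ring, screwed the knob down on to the plate, re-tightened the ring and let go.

- **Loosening:** I turned the ring 44° anticlockwise. Its red mark went with the jaws and the knob stayed still.
- **Knob:** I turned it 163° clockwise. The pad met the plate after roughly 100 to 116°. The final static torque was 0.415 N m on the joint 7 torque, against a noisier 0.43 from the wrist sensor. The allowed range is 0.3 to 0.45, so the margin to the upper limit is small.
- **Lock ring:** I turned it 73° clockwise in small steps. The final static torque was 0.587 N m on joint 7, and about 0.60 from the wrist sensor. That is above the 0.5 aimed for but inside the 0.42 to 0.65 range.
- **Uneven ring readings:** one reading on the way dropped from 0.47 to 0.43 before climbing again, probably friction. The ring's turned angle suggests 0.5 to 0.59 N m.
- **Last checks:** the knob's mark sits where I left it, so tightening the ring did not visibly turn it. In the side picture the plate, jar, pillar and screwdriver have shifted 0 pixels. The screwdriver match was weaker (0.82), and I did not measure the tray. The gripper is open, about 80 mm clear above the knob, with no contact force.

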